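Offer up the heat-sink cover to a clamped enclosure

TASK

First press the red hold-down lever of the fixture down until it clicks and stays down on its own. Then pick the blue cover up off its foam rest by the heat sink and hold it level and still, hovering about 15 mm above the open aluminium box, each of its three holes lined up over its own threaded hole (two-hole end over two-hole end), never letting the cover touch the box. Finish while still holding it there in the gripper; leave the box in its nest and do not disturb the other things on the bench.

Things in the scene. Friction and masses are not known exactly. Their poses are not given: they have to be found in the camera images.
- fixture: Fixed assembly fixture: grey base plate 290 x 175 x 12 mm. Origin: on the table under the middle of the nest (plate spans x -170 to +120); z up, x along its length (lever handle at the -x end, roughly towards the robot), y across it (lever on the +y side, at y = +56 mm). Position, yaw, and whether it is left or right of the cover vary.
- lever (a joint): Red hold-down lever, rad: 0 = sprung up (as found), 0.4 = level, fully down, at its stop. Hinge along the fixture's y at fixture x +90, y +56 mm, 40 mm above the table. Pressing its handle takes 2 to 3 N, rising to about 11 N near 0.34 where the roller at its end rides past a sprung brass catch, which from 0.38 on pushes it down to 0.4 and holds it; let go before, it is not held.
- lever_pad (a point): Middle of the top of the lever's red handle paddle (45 mm long, 34 mm wide, flat), the place to press from above. It lies 185 mm from the hinge: about 118 mm above the table when up, 47 mm when down; between the two it moves about 17 mm towards the fixture's -x.
- enclosure: Open grey aluminium box 120 x 90 x 50 mm with a 4 mm thick, 20 mm wide flange along each long side, 500 g, loose in the fixture's nest (1.5 mm play). Origin: centre of its underside, 12 mm above the table; x along its length, z up, axes as the fixture's. Rim and bosses at z = 50 mm (62 mm above the table).
- cover: Loose blue plate 120 x 90 x 4 mm, about 200 g; a dark finned heat sink stands mid-top (60 along x, 30 along y, 30 tall, top 34 mm above the underside), gripped across y by its flat sides. Origin: centre of the plate's underside; x along its length (two-hole end at -x), z up. Starts level on the rest, yaw within 1.1 rad of the box's.
- rest: Fixed black foam block 90 x 70 x 25 mm under the cover at the start. Origin: centre of its underside. It is on the other side (left or right) from the fixture.
- thread0 (a point): Threaded hole 0 (6 mm, dark) in the top of a boss of the box, at x = -48, y = +33, z = 50 mm in the box's frame; belongs under cover hole 0.
- thread1 (a point): Threaded hole 1 (6 mm, dark) in the top of a boss of the box, at x = -48, y = -33, z = 50 mm in the box's frame; belongs under cover hole 1.
- thread2 (a point): Threaded hole 2 (6 mm, dark) in the top of a boss of the box, at x = +48, y = 0, z = 50 mm in the box's frame; belongs under cover hole 2.
- cover_hole0 (a point): Hole 0 (8 mm, through) of the cover, at x = -48, y = +33 mm in the cover's frame, level with the plate's underside.
- cover_hole1 (a point): Hole 1 (8 mm, through) of the cover, at x = -48, y = -33 mm in the cover's frame, level with the plate's underside.
- cover_hole2 (a point): Hole 2 (8 mm, through) of the cover, at x = +48, y = 0 mm in the cover's frame, level with the plate's underside.
- screwdriver: Bystander: loose screwdriver 170 long, orange handle, lying between fixture and rest (mm). Origin: on its underside, near the middle.
- multimeter: Bystander: loose yellow hand multimeter 150 x 75 x 40, lying at the left (mm). Origin: on its underside, near the middle.
- screw_dish: Bystander: loose shallow round steel screw dish, 70 across, 22 tall, at the back (mm). Origin: on its underside, near the middle.
- spool: Bystander: loose upright grey spool 56 across, 40 tall, at the back (mm). Origin: on its underside, near the middle.
- board_card: Bystander: loose green circuit board 70 x 50 x 16, at the back (mm). Origin: on its underside, near the middle.
- bottle: Bystander: loose white squeeze bottle 44 across, 110 tall, at the right (mm). Origin: on its underside, near the middle.
- mug: Bystander: loose blue mug 76 across, 90 tall, at the left (mm). Origin: on its underside, near the middle.
Mind the look-alikes: they are no part of the job. What is shaped like the cover but brown or turquoise is not meant. Leave any brown look-alike of the enclosure alone.

How it is judged:
By the outcome, as a careful person would: the job done as asked, in the order asked, and still so for the second after the job is handed in, while the arm keeps its last pose, push and grip.
It also fails if it takes over 58 s, if anything falls off the work surface, if the arm or the gripper's body presses on something with over 40 N, if the wrist force passes 120 N, or if a joint passes its speed limit or range.

ROBOT

A 6-joint arm with a two-finger parallel gripper is mounted at the origin on the work surface. World frame = base frame: x ahead of the robot, y to its left, z up, the work surface at z = 0. Lengths are in m, angles in rad, forces in N, time in s.
With the tool pointing down it reaches from about 0.325 to 0.75 m from the base axis. Payload 7.6 kg.
Tool frame: the origin (TCP) lies at the very end of the fingers, on their centre line; the grasp point (between the pads) lies 19 mm behind it; z points along the fingers, y is the line along which they close (so a half turn about z gives the same grasp; the last joint's range is limited). The gripper opens to 85 mm and grips with 20 to 120 N. Pads are 22 mm wide; open, the fingers measure 114 mm over their backs; the gripper's body (76 mm by 85 mm) begins 54 mm behind the grasp point. The pads swing forward as they close: fully open they stand 13 mm farther back than shut.
Start: joints at [1.165, 0.052, 1.401, -0, 1.689, -0.07], TCP at [0.173, 0.496, 0.231] pointing down, gripper open.
Joint ranges: [-2.9, 2.9], [-0.91, 2.17], [0.12, 2.37], [-1.06, 4.2], [0.26, 2.73], [-2.93, 2.93]. Speed limits (rad/s): [2.57, 2.57, 3.01, 3.14, 3.14, 3.14].

INTERFACE

Orientations are given as [roll, pitch, yaw] about the fixed x, y, z axes, in that order (R = Rz(yaw) Ry(pitch) Rx(roll)).
In Python, from cell import robot, vision, models gives the robot as it stands. The module is installed in compiled form; this text tells all that it offers.
- The arm moves only by the tool play_rows, never from a script. Its argument "increments" is a list of rows, each an object of numbers: "jaw": the opening, from -1 (shut) to 1 (fully open); "tx", "ty", "tz": the shift along the tool's x, y, z in mm; "roll": the turn about the tool's z in degrees. A call has 1 to 10 rows; each row is the pose to reach, as a shift and turn from the pose commanded when the call began, along the tool's axes at that moment; what a row does not reach only later rows make up. A row lasts 1/12 s, in which the tool goes at most 41.7 mm and 7.16 degrees, less where a joint would pass 70% of its speed; a pose out of reach is approached as far as the arm can. A call with a gripper value outside its range is refused whole. The fingers move at their own pace and stop on an object; "force" is the grip in N (left out, the last holds). Time passes only in rows, so rows that repeat a pose let the fingers close. It gives the time, the measured TCP pose, the force, the opening and the grip force at its end, in the units of the state.
- robot.sense(): the state, without advancing time (a new reading comes with each control period).
- vision.grab_frame(name): name is "side" or "top" or "wrist"; returns the picture (420x560x3 uint8, blue, green, red); there is no depth.
- vision.camera_info(name): a dict with "fov_y" (degrees; the focal length in pixels is half the picture's height over the tangent of half this angle, whatever the lens; pixels are square), "cx", "cy" (the principal point, pixels), "dist_coeffs" ([k1, k2, p1, p2, k3] as OpenCV has them; the pictures are not rectified), "origin" and "attitude" of the camera in the world; the wrist camera has in their place "mount" (4x4, takes a point from camera to tool coordinates, whose origin is the TCP and whose axes are the flange's). Camera axes: x right, y down, z forward; pixel columns grow to the right and rows downward; lengths in m; the calibration is good to about 2 mm. A picture is of the moment at which its call begins: read the wrist's pose just before it. camera_info takes no time and is no camera call.
- robot.close_job(): hands the job in; it is judged then, once.
Trained networks look in the newest picture that a camera, given by its name, has taken for a name from the list of things; names that differ only in an ending like _2 or _b are one class to them, and where a whole thing is asked for, a point or a joint stands for the part that bears it (a point fixed in the world has none). Each returns a list of dicts, best first, with "p" (0 to 1); they miss things now and then, are a little off and sometimes report something else, mostly with a low value. They report only what shows in the picture. A call takes as long as a camera call. They do not tell look-alikes from the thing itself.
- models.spot_in(camera, query): "position" ([column, row] in pixels, amid what is visible of it).
- models.outline_of(camera, query): "region" (420x560 bool, what is visible of it) and "position" ([column, row] in pixels, amid what is visible of it).
- models.place_of(camera, query): "position" ([column, row] in pixels: a listed point, or the origin of a listed thing).
The state is a dict: "clock": time; "q": joint angles; "joint_velocities": joint speeds; "effort": joint torques, N m; "ee_pos": TCP position; "orientation": TCP orientation; "wrist_force": force on the tool from outside, world axes, zero at the start; "moment": the same for the moment, N m; "opening": opening from 0.0 (shut) to 1.0 (fully open); "finger_force": force on a finger pad.
Only numpy, scipy, OpenCV 4.12 (cv2) and the standard library are available. Lean on these libraries where they do the work, as an engineer would, in place of code of your own. Each camera call takes 0.05 s, during which the arm holds its last target. There are 200 camera calls.

## Working session

There is one attempt and no reset: what is moved stays moved. The work goes in short steps, Python scripts to look and compute and a tool call to move; the robot and the scene stay as the last step left them, time stands still between calls to the robot, and variables do not carry over. Pictures are saved under pics/ and viewed, at most 10 in all, crops included, and the job is handed in when it is done.

Besides the shell and the picture viewer there is one more tool, called by a JSON object that holds its "api" and its "payload". play_rows: Moves the arm, as the interface text tells. Its arguments: {"type":"object","properties":{"increments":{"type":"array","items":{"type":"object","properties":{"jaw":{"type":"number"},"tx":{"type":"number"},"ty":{"type":"number"},"tz":{"type":"number"},"roll":{"type":"number"}}}},"force":{"type":"number"}},"required":["increments"]}

```bash
mkdir -p pics; cat > h.py <<'E'
import numpy as np, cv2, json
from scipy.spatial.transform import Rotation as Rn
from cell import robot, vision, models
def cam(n):
    c=vision.camera_info(n); f=210/np.tan(np.radians(c["fov_y"])/2)
    K=np.array([[f,0,c["cx"]],[0,f,c["cy"]],[0,0,1]]); d=np.array(c["dist_coeffs"],float)
    if "mount" in c:
        s=robot.sense(); T=np.eye(4); T[:3,:3]=Rn.from_euler("xyz",s["orientation"]).as_matrix(); T[:3,3]=s["ee_pos"]
        T=T@np.array(c["mount"])
        return K,d,T[:3,:3],T[:3,3]
    a=np.array(c["attitude"],float)
    R=a if a.shape==(3,3) else Rn.from_euler("xyz",a).as_matrix()
    return K,d,R,np.array(c["origin"],float)
def ray(C,px):
    K,d,R,o=C; u=cv2.undistortPoints(np.array(px,float).reshape(-1,1,2),K,d).reshape(-1,2)
    return o,(R@np.c_[u,np.ones(len(u))].T).T
def onz(C,px,z):
    o,v=ray(C,px); return o+v*((z-o[2])/v[:,2])[:,None]
def proj(C,P):
    K,d,R,o=C; p=(R.T@(np.atleast_2d(P)-o).T).T
    return cv2.projectPoints(p,np.zeros(3),np.zeros(3),K,d)[0].reshape(-1,2)
E
python3 - <<'E'
from h import *
for n in("top","side","wrist"):
    print(n,vision.camera_info(n))
    C=cam(n); cv2.imwrite(f"pics/{n}0.png",vision.grab_frame(n))
    for q in("cover","enclosure","fixture","lever_pad","thread0","thread1","thread2","cover_hole0","cover_hole1","cover_hole2"):
        r=models.place_of(n,q); print(n,q,[(np.round(x["position"]).tolist(),round(x["p"],2)) for x in r[:4]])
s=robot.sense();print(s)
E
```

```text
top {'fov_y': 57.12140100966771, 'cx': 278.0319841258597, 'cy': 210.27827939138186, 'dist_coeffs': array([-0.07422456,  0.        ,  0.        ,  0.        ,  0.        ]), 'origin': array([0.41451955, 0.01944557, 1.22397809]), 'attitude': array([-3.07067632, -0.00405821, -1.59021644])}
top cover [([165.0, 234.0], 0.66), ([194.0, 192.0], 0.64), ([231.0, 242.0], 0.63)]
top enclosure [([364.0, 209.0], 0.85), ([385.0, 308.0], 0.77), ([189.0, 206.0], 0.71), ([292.0, 256.0], 0.64)]
top fixture [([364.0, 206.0], 0.63)]
top lever_pad [([358.0, 234.0], 0.62)]
top thread0 [([382.0, 220.0], 0.93), ([403.0, 322.0], 0.8), ([384.0, 290.0], 0.79), ([365.0, 192.0], 0.73)]
top thread1 [([382.0, 220.0], 0.93), ([403.0, 322.0], 0.8), ([384.0, 290.0], 0.79), ([365.0, 192.0], 0.73)]
top thread2 [([382.0, 220.0], 0.93), ([403.0, 322.0], 0.8), ([384.0, 290.0], 0.79), ([365.0, 192.0], 0.73)]
top cover_hole0 [([216.0, 234.0], 0.97), ([211.0, 205.0], 0.94), ([240.0, 258.0], 0.83), ([180.0, 229.0], 0.77)]
top cover_hole1 [([216.0, 234.0], 0.97), ([211.0, 205.0], 0.94), ([240.0, 258.0], 0.83), ([180.0, 229.0],
[... 2300 characters left out ...]
6.0, 382.0], 0.55)]
{'clock': 1.65, 'q': array([ 1.16471928e+00,  5.21972740e-02,  1.40065618e+00, -3.94083728e-05,
        1.68858818e+00, -7.02832487e-02]), 'joint_velocities': array([ 0.00025395, -0.00083991, -0.00223191, -0.00043509,  0.00137431,
       -0.00130934]), 'effort': array([ 4.62682856e-04, -3.81534433e+01, -3.60307825e+01, -5.20957451e-05,
        2.71721547e-04, -6.05014679e-05]), 'ee_pos': array([0.17299221, 0.49571871, 0.23134691]), 'orientation': array([3.14144475e+00, 4.96440510e-05, 2.80579421e+00]), 'wrist_force': array([-1.15722872,  0.74999116, -0.54499466]), 'moment': array([-0.00216997, -0.01652047, -0.01859833]), 'finger_force': 0.0, 'opening': 0.9993491103311217}
```

View pics/top0.png

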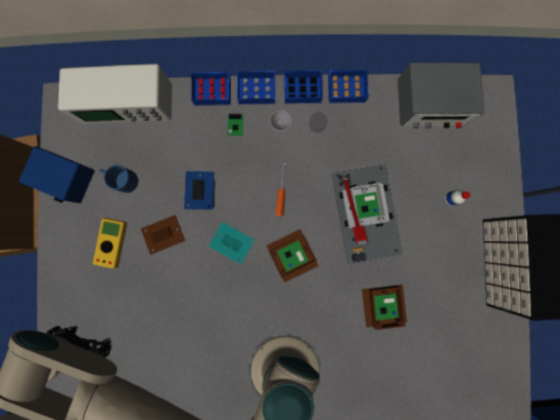

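View pics/side0.png

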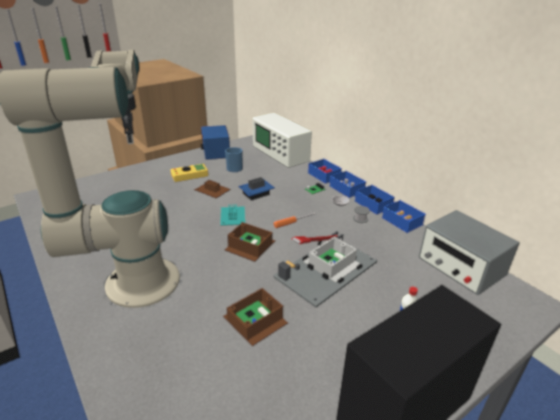

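Candidates for the cover are blue (199,190), brown (163,234) and turquoise (231,242). For the box they are grey in the nest (365,206), brown (292,256) and brown (385,308). By the description I take blue and grey, and check both in a crop.

```bash
python3 - <<'E'
from h import *
im=cv2.imread("pics/top0.png")
a=cv2.resize(im[165:215,175:225],(400,400),interpolation=cv2.INTER_CUBIC)
b=cv2.resize(im[160:260,325:405],(320,400),interpolation=cv2.INTER_CUBIC)
cv2.imwrite("pics/c1.png",np.hstack([a,b]))
C=cam("top")
vision.grab_frame("top")
for q in("cover_hole0","thread0","lever_pad"):
    r=models.place_of("top",q); print(q,[(np.round(x["position"],1).tolist(),round(x["p"],2)) for x in r])
r=models.outline_of("top","cover")
for x in r:
    m=x["region"].astype(np.uint8); print(np.round(x["position"]),x["p"],cv2.minAreaRect(cv2.findNonZero(m)), np.round(onz(C,[cv2.minAreaRect(cv2.findNonZero(m))[0]],.04),3))
print(onz(C,[[165,192],[382,220]],.062), onz(C,[[366,206]],.062), onz(C,[[360,235]],.118))
E
```

```text
cover_hole0 [([237.3, 259.4], 0.95), ([217.9, 234.7], 0.92), ([199.8, 172.9], 0.79), ([188.5, 208.3], 0.76), ([143.6, 230.1], 0.7), ([209.6, 207.3], 0.67), ([248.9, 241.7], 0.63), ([181.3, 229.6], 0.61), ([151.9, 248.8], 0.57)]
thread0 [([283.0, 273.0], 0.96), ([397.6, 318.9], 0.92), ([271.9, 254.6], 0.83), ([365.0, 191.4], 0.81), ([365.1, 223.2], 0.8), ([305.2, 251.1], 0.78), ([385.1, 290.7], 0.72), ([377.3, 322.3], 0.59), ([382.3, 220.0], 0.57), ([278.6, 186.9], 0.32)]
lever_pad [([360.8, 231.5], 0.85)]
[166. 238.] 0.87 ((163.15000915527344, 234.4500274658203), (30.04163360595703, 37.947322845458984), 71.56504821777344) [[0.431 0.368 0.04 ]]
[230. 242.] 0.85 ((231.82177734375, 243.2273406982422), (38.43423080444336, 28.745824813842773), 27.474430084228516) [[0.4   0.156 0.04 ]]
[197. 191.] 0.83 ((198.9567108154297, 190.29856872558594), (29.183794021606445, 38.91172409057617), 1.9091525077819824) [[0.565 0.257 0.04 ]]
[[ 0.55935319  0.3563145   0.062     ]
 [ 0.46135469 -0.30169032  0.062     ]] [[ 0.50486602 -0.25419788  0.062     ]] [[ 0.41726004 -0.22071691  0.118     ]]
```

View pics/c1.png

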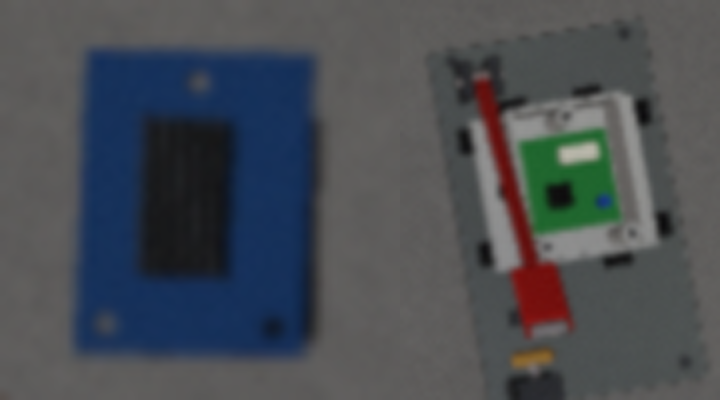

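The blue cover's single hole points away from the robot (+x), at (200,175); its two-hole end is at about (188,205) and (209,206). The grey box in the nest, with the red lever on its left, has threads at about (361,221), (382,218) and (364,190).

```bash
cat >> h.py <<'E'
def to(p,yaw_deg):
    s=robot.sense(); R=Rn.from_euler("xyz",s["orientation"]).as_matrix()
    d=R.T@(np.array(p)-s["ee_pos"])*1000
    y=np.degrees(s["orientation"][2]); r=-((yaw_deg-y+180)%360-180)
    print("t",np.round(s["clock"],2),"pos",np.round(s["ee_pos"],4),"yaw",round(y,2),"-> tx,ty,tz",np.round(d,1),"roll",round(r,2))
def fit(loc,pts):
    "2D rigid fit, returns xy,yaw_deg,residuals mm"
    loc=np.array(loc)[:,:2];pts=np.array(pts)[:,:2]
    a=loc-loc.mean(0);b=pts-pts.mean(0)
    th=np.arctan2((a[:,0]*b[:,1]-a[:,1]*b[:,0]).sum(),(a*b).sum())
    R=np.array([[np.cos(th),-np.sin(th)],[np.sin(th),np.cos(th)]])
    t=pts.mean(0)-R@loc.mean(0)
    return t,np.degrees(th),np.round(np.linalg.norm(loc@R.T+t-pts,axis=1)*1000,1)
H=np.array([[-.048,.033],[-.048,-.033],[.048,0]])
E
python3 - <<'E'
from h import *
C=cam("top")
t,y,e=fit(H,onz(C,[[188.2,205.4],[209,205.9],[199.9,175.1]],.029)); print("cover",t,y,e)
t2,y2,e2=fit(H,onz(C,[[361.3,221.3],[382.5,219],[364.7,190.5]],.062)); print("box",t2,y2,e2)
print("pad",onz(C,[[360.5,234]],.118))
a=np.radians(y2); R=np.array([[np.cos(a),-np.sin(a)],[np.sin(a),np.cos(a)]])
for px in(-.080,-.095): print(t2+R@[px,.056])
to([t[0]-.03,t[1],.18],180+y)
E
```

```text
cover [0.56647448 0.25790153] -2.60768212313155 [0.4 0.4 0.1]
box [ 0.50753885 -0.2617409 ] 9.92289877669646 [4.2 1.8 3. ]
pad [[ 0.42009817 -0.22225827  0.118     ]]
[ 0.41908553 -0.22036446]
[ 0.40430993 -0.2229493 ]
t 1.9 pos [0.173  0.4957 0.2313] yaw 160.76 -> tx,ty,tz [-421.5 -104.7   51.3] roll -16.63
```

{"api": "play_rows", "payload": {"increments": [{"tx": -40, "ty": -10, "tz": 4, "roll": -2}, {"tx": -80, "ty": -20, "tz": 8, "roll": -4}, {"tx": -120, "ty": -30, "tz": 12, "roll": -6}, {"tx": -160, "ty": -40, "tz": 16, "roll": -8}, {"tx": -200, "ty": -50, "tz": 20, "roll": -10}, {"tx": -240, "ty": -60, "tz": 24, "roll": -12}, {"tx": -280, "ty": -70, "tz": 28, "roll": -14}, {"tx": -320, "ty": -80, "tz": 32, "roll": -16}, {"tx": -360, "ty": -90, "tz": 36, "roll": -17}, {"tx": -390, "ty": -98, "tz": 40, "roll": -17}]}}

```text
validation failed for argument at $.in...
```

{"api": "play_rows", "payload": {"increments": [{"tx": -30}, {"tx": -30}, {"tx": -30}, {"tx": -30}]}}

```text
validation failed for argument at $.in...
```

```bash
python3 - <<'E'
from h import *
C=cam("wrist"); im=vision.grab_frame("wrist"); cv2.imwrite("pics/w1.png",im)
r=models.place_of("wrist","cover_hole0"); 
for x in r: print(np.round(x["position"],1),round(x["p"],2),np.round(onz(C,[x["position"]],.029),4))
r=models.place_of("wrist","cover")
for x in r: print(np.round(x["position"],1),round(x["p"],2),np.round(onz(C,[x["position"]],.025),4))
print(robot.sense()["joint_velocities"])
to([.40,-.22,.2],189.9)
E
```

```text
[236.9 379.4] 0.93 [[0.4207 0.3486 0.029 ]]
[272.4 330.1] 0.83 [[0.3611 0.42   0.029 ]]
[306.1 360.3] 0.65 [[0.4203 0.4451 0.029 ]]
[261.2 366.5] 0.8 [[0.4144 0.3852 0.025 ]]
[115.1 385. ] 0.74 [[0.3808 0.1851 0.025 ]]
[-0.0010062   0.00013984 -0.00309029 -0.00110814  0.00075315 -0.00195348]
t 2.05 pos [0.173  0.4957 0.2313] yaw 160.76 -> tx,ty,tz [-450.2 -600.9   31.3] roll -29.14
```

View pics/w1.png

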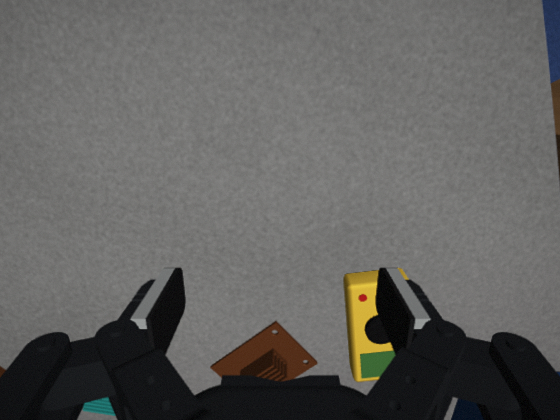

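The move was refused and the arm hasn't moved. The wrist picture shows only the brown look-alike at (262,360) and the multimeter at (375,325). I'll retry with all keys given.

{"api": "play_rows", "payload": {"increments": [{"jaw": 1, "tx": -100, "ty": -25, "tz": 10, "roll": -5}, {"jaw": 1, "tx": -200, "ty": -50, "tz": 20, "roll": -10}, {"jaw": 1, "tx": -300, "ty": -75, "tz": 30, "roll": -15}, {"jaw": 1, "tx": -420, "ty": -105, "tz": 50, "roll": -17}, {"jaw": 1, "tx": -420, "ty": -105, "tz": 50, "roll": -17}, {"jaw": 1, "tx": -420, "ty": -105, "tz": 50, "roll": -17}, {"jaw": 1, "tx": -420, "ty": -105, "tz": 50, "roll": -17}, {"jaw": 1, "tx": -420, "ty": -105, "tz": 50, "roll": -17}, {"jaw": 1, "tx": -420, "ty": -105, "tz": 50, "roll": -17}, {"jaw": 1, "tx": -420, "ty": -105, "tz": 50, "roll": -17}]}}

```text
clock: 2.88
ee_pos: [0.5206, 0.2671, 0.1835]
orientation: [3.141, 0.0, 3.102]
wrist_force: [0.3, 0.3, 0.6]
opening: 1.0
finger_force: 0.0
```

```bash
python3 - <<'E'
from h import *
C=cam("wrist"); im=vision.grab_frame("wrist"); cv2.imwrite("pics/w2.png",im)
r=models.place_of("wrist","cover_hole0"); 
for x in r: print(np.round(x["position"],1),round(x["p"],2),np.round(onz(C,[x["position"]],.029),4))
r=models.place_of("wrist","cover")
for x in r: print(np.round(x["position"],1),round(x["p"],2),np.round(onz(C,[x["position"]],.025),4))
print(np.round(robot.sense()["joint_velocities"],3))
to([.40,-.22,.2],189.9)
E
```

```text
[237.9 183.9] 0.95 [[0.5201 0.2284 0.029 ]]
[275.4 272.6] 0.87 [[0.6134 0.2586 0.029 ]]
[206.1  77.1] 0.74 [[0.4272 0.2092 0.029 ]]
[441.2  16.1] 0.69 [[0.3883 0.4006 0.029 ]]
[95.1 63.3] 0.6 [[0.412  0.1181 0.029 ]]
[350.5  98.7] 0.57 [[0.4493 0.3295 0.029 ]]
[309.1 179.1] 0.56 [[0.5182 0.2935 0.029 ]]
[155.1  50.8] 0.88 [[0.4046 0.1682 0.025 ]]
[273.4 230.3] 0.79 [[0.5691 0.2586 0.025 ]]
[399.   78.8] 0.59 [[0.4347 0.3711 0.025 ]]
[ 0.064 -0.047  0.021  0.014  0.01   0.021]
t 3.03 pos [0.5205 0.2665 0.1823] yaw 177.52 -> tx,ty,tz [  99.4 -491.3  -17. ] roll -12.38
```

View pics/w2.png

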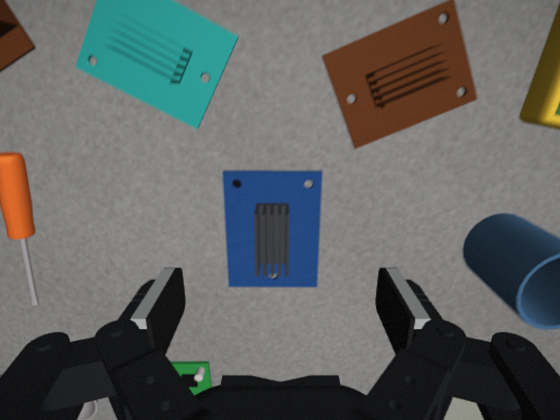

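The wrist view confirms the blue cover at (273,230): two holes at the robot end (237,184) and (309,179), one at the far end (273,273). Now to the fixture.

{"api": "play_rows", "payload": {"increments": [{"jaw": 1, "tx": 10, "ty": -80, "tz": -30, "roll": -2}, {"jaw": 1, "tx": 20, "ty": -160, "tz": -58, "roll": -4}, {"jaw": 1, "tx": 40, "ty": -300, "tz": -58, "roll": -8}, {"jaw": 1, "tx": 58, "ty": -514, "tz": -58, "roll": -12}, {"jaw": 1, "tx": 58, "ty": -514, "tz": -58, "roll": -12}, {"jaw": 1, "tx": 58, "ty": -514, "tz": -58, "roll": -12}, {"jaw": 1, "tx": 58, "ty": -514, "tz": -58, "roll": -12}, {"jaw": 1, "tx": 58, "ty": -514, "tz": -58, "roll": -12}, {"jaw": 1, "tx": 58, "ty": -514, "tz": -58, "roll": -12}, {"jaw": 1, "tx": 58, "ty": -514, "tz": -58, "roll": -12}]}}

```text
clock: 3.87
ee_pos: [0.4558, -0.1379, 0.236]
orientation: [-3.141, 0.002, -2.969]
wrist_force: [1.2, 0.2, -0.5]
opening: 1.0
finger_force: 0.0
```

```bash
python3 - <<'E'
from h import *
print(robot.sense()["ee_pos"])
E
```

```text
[ 0.45584189 -0.13792572  0.23598628]
```

{"api": "play_rows", "payload": {"increments": [{"jaw": 1, "tx": 10, "ty": -35, "tz": 0, "roll": 0}, {"jaw": 1, "tx": 22, "ty": -65, "tz": 0, "roll": 0}, {"jaw": 1, "tx": 33, "ty": -95, "tz": 0, "roll": 0}, {"jaw": 1, "tx": 33, "ty": -95, "tz": 0, "roll": 0}, {"jaw": 1, "tx": 33, "ty": -95, "tz": 0, "roll": 0}]}}

```text
clock: 4.28
ee_pos: [0.4399, -0.2367, 0.2353]
orientation: [3.141, 0.0, -2.973]
wrist_force: [0.4, 0.3, -0.7]
opening: 1.003
finger_force: 0.0
```

```bash
python3 - <<'E'
from h import *
C=cam("wrist"); im=vision.grab_frame("wrist"); cv2.imwrite("pics/w3.png",im)
for q,z in(("thread0",.062),("lever_pad",.118),("enclosure",.012)):
  for x in models.place_of("wrist",q): print(q,np.round(x["position"],1),round(x["p"],2),np.round(onz(C,[x["position"]],z),4))
C2=cam("top"); im=vision.grab_frame("top")
for x in models.place_of("top","lever_pad"): print(np.round(x["position"],1),round(x["p"],2),np.round(onz(C2,[x["position"]],.118),4))
to([.42,-.22,.15],189.9)
E
```

```text
thread0 [206.5 192.8] 0.93 [[ 0.4671 -0.3056  0.062 ]]
thread0 [244.7 280.1] 0.83 [[ 0.5581 -0.2554  0.062 ]]
thread0 [275.5 194.9] 0.76 [[ 0.4579 -0.2384  0.062 ]]
thread0 [453.6 139.1] 0.75 [[ 0.3757 -0.0825  0.062 ]]
thread0 [553.6  83.8] 0.64 [[ 0.3119 -0.0077  0.062 ]]
lever_pad [303.  179.4] 0.93 [[ 0.4242 -0.2211  0.118 ]]
enclosure [475.4 124.8] 0.9 [[ 0.3594 -0.0375  0.012 ]]
enclosure [242.3 223.7] 0.66 [[ 0.5148 -0.2691  0.012 ]]
[360.  232.9] 0.72 [[ 0.4233 -0.2209  0.118 ]]
t 4.58 pos [ 0.4405 -0.2354  0.2353] yaw -170.13 -> tx,ty,tz [17.6 18.7 85.3] roll -0.03
```

View pics/w3.png

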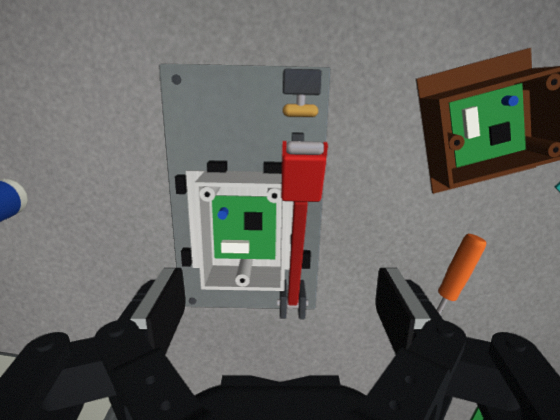

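The wrist view shows the red paddle at about (304,172), the box threads at (206,193), (275,195) and (243,280), and the lever to the right of the box. Next I shut the jaws and come down over the paddle.

{"api": "play_rows", "payload": {"increments": [{"jaw": -1, "tx": 16, "ty": 17, "tz": 30, "roll": 0}, {"jaw": -1, "tx": 16, "ty": 17, "tz": 65, "roll": 0}, {"jaw": -1, "tx": 16, "ty": 17, "tz": 90, "roll": 0}, {"jaw": -1, "tx": 16, "ty": 17, "tz": 100, "roll": 0}, {"jaw": -1, "tx": 16, "ty": 17, "tz": 105, "roll": 0}, {"jaw": -1, "tx": 16, "ty": 17, "tz": 105, "roll": 0}, {"jaw": -1, "tx": 16, "ty": 17, "tz": 105, "roll": 0}, {"jaw": -1, "tx": 16, "ty": 17, "tz": 105, "roll": 0}]}}

```text
clock: 5.25
ee_pos: [0.4225, -0.223, 0.1321]
orientation: [-3.14, 0.002, -2.971]
wrist_force: [0.5, 0.8, -0.1]
opening: -0.005
finger_force: 0.0
```

```bash
python3 - <<'E'
from h import *
C=cam("wrist"); im=vision.grab_frame("wrist"); cv2.imwrite("pics/w4.png",im[60:420,130:480])
s=robot.sense(); print(s["opening"],s["wrist_force"]); to([.422,-.2215,.118],189.9)
E
```

```text
-0.004752987374934858 [ 0.16330236 -0.49936267 -0.03010988]
t 5.3 pos [ 0.4223 -0.223   0.1319] yaw -170.23 -> tx,ty,tz [ 0.1  1.6 13.9] roll -0.13
```

View pics/w4.png

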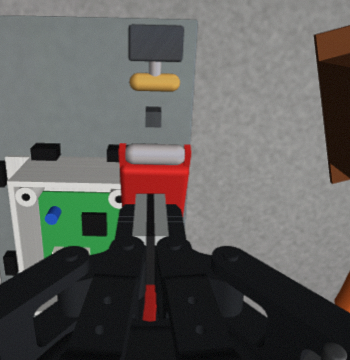

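{"api": "play_rows", "payload": {"increments": [{"jaw": -1, "tx": 0, "ty": 1.5, "tz": 14, "roll": 0}, {"jaw": -1, "tx": 4, "ty": 1.5, "tz": 24, "roll": 0}, {"jaw": -1, "tx": 8, "ty": 1.5, "tz": 36, "roll": 0}, {"jaw": -1, "tx": 12, "ty": 1.5, "tz": 50, "roll": 0}, {"jaw": -1, "tx": 14, "ty": 1.5, "tz": 60, "roll": 0}, {"jaw": -1, "tx": 15, "ty": 1.5, "tz": 68, "roll": 0}, {"jaw": -1, "tx": 16, "ty": 1.5, "tz": 74, "roll": 0}, {"jaw": -1, "tx": 16, "ty": 1.5, "tz": 78, "roll": 0}, {"jaw": -1, "tx": 16, "ty": 1.5, "tz": 82, "roll": 0}, {"jaw": -1, "tx": 16, "ty": 1.5, "tz": 84, "roll": 0}]}}

```text
clock: 6.13
ee_pos: [0.4053, -0.2237, 0.0457]
orientation: [3.141, -0.001, -2.971]
wrist_force: [-5.0, 1.2, 10.6]
opening: -0.002
finger_force: 5.6
```

{"api": "play_rows", "payload": {"increments": [{"jaw": -1, "tx": 0, "ty": 0, "tz": 1, "roll": 0}, {"jaw": -1, "tx": 0, "ty": 0, "tz": 2, "roll": 0}, {"jaw": -1, "tx": 0, "ty": 0, "tz": 2, "roll": 0}]}}

```text
clock: 6.38
ee_pos: [0.4053, -0.2238, 0.0453]
orientation: [3.141, -0.001, -2.971]
wrist_force: [-8.4, 3.7, 13.7]
opening: 0.002
finger_force: 6.8
```

{"api": "play_rows", "payload": {"increments": [{"jaw": -1, "tx": 0, "ty": 0, "tz": 2, "roll": 0}, {"jaw": -1, "tx": 0, "ty": 0, "tz": 2, "roll": 0}, {"jaw": -1, "tx": 0, "ty": 0, "tz": -5, "roll": 0}, {"jaw": -1, "tx": 0, "ty": 0, "tz": -25, "roll": 0}, {"jaw": -1, "tx": 0, "ty": 0, "tz": -60, "roll": 0}, {"jaw": -1, "tx": 0, "ty": 0, "tz": -100, "roll": 0}, {"jaw": 1, "tx": 0, "ty": 0, "tz": -140, "roll": 0}, {"jaw": 1, "tx": 0, "ty": 0, "tz": -170, "roll": 0}, {"jaw": 1, "tx": -30, "ty": 0, "tz": -180, "roll": 0}, {"jaw": 1, "tx": -40, "ty": 0, "tz": -180, "roll": 0}]}}

```text
clock: 7.22
ee_pos: [0.4477, -0.2173, 0.2281]
orientation: [-3.137, 0.006, -2.971]
wrist_force: [-0.7, 0.8, 0.0]
opening: 0.565
finger_force: 0.0
```

{"api": "play_rows", "payload": {"increments": [{"jaw": 1, "tx": 0, "ty": 0, "tz": 0, "roll": 0}, {"jaw": 1, "tx": 0, "ty": 0, "tz": 0, "roll": 0}, {"jaw": 1, "tx": 0, "ty": 0, "tz": 0, "roll": 0}]}}

```text
clock: 7.47
ee_pos: [0.4439, -0.2168, 0.2224]
orientation: [3.139, -0.003, -2.971]
wrist_force: [0.3, 0.1, -0.3]
opening: 0.971
finger_force: 0.0
```

```bash
python3 - <<'E'
from h import *
C=cam("wrist"); im=vision.grab_frame("wrist"); cv2.imwrite("pics/w5.png",im)
for i in range(3):
 if i: vision.grab_frame("wrist")
 for q,z in(("thread0",.062),("lever_pad",.047)):
  for x in models.place_of("wrist",q): print(q,np.round(x["position"],1),round(x["p"],2),np.round(onz(C,[x["position"]],z),4))
to([.55,.26,.2],177.5); print(np.round(robot.sense()["joint_velocities"],3))
E
```

```text
thread0 [221.3 280. ] 0.91 [[ 0.5572 -0.2588  0.062 ]]
thread0 [441.3 134.8] 0.69 [[ 0.3766 -0.0815  0.062 ]]
thread0 [544.3  73.4] 0.65 [[ 0.3103 -0.0089  0.062 ]]
thread0 [183.3 190.2] 0.63 [[ 0.4674 -0.305   0.062 ]]
thread0 [251.7 192.3] 0.62 [[ 0.4586 -0.2413  0.062 ]]
thread0 [548.6 147. ] 0.58 [[0.3696 0.0208 0.062 ]]
lever_pad [278.8 143.3] 0.68 [[ 0.4112 -0.2236  0.047 ]]
thread0 [252.9 190.4] 0.88 [[ 0.4566 -0.2405  0.062 ]]
thread0 [182.6 189.1] 0.85 [[ 0.4664 -0.3058  0.062 ]]
thread0 [222.7 280.2] 0.76 [[ 0.5572 -0.2573  0.062 ]]
thread0 [544.1  73.5] 0.67 [[ 0.3104 -0.009   0.062 ]]
thread0 [440.4 133.3] 0.65 [[ 0.3755 -0.0827  0.062 ]]
thread0 [548.3 143.3] 0.56 [[0.3664 0.0191 0.062 ]]
lever_pad [283.  143.1] 0.57 [[ 0.4104 -0.2197  0.047 ]]
thread0 [441.9 133. ] 0.93 [[ 0.375  -0.0815  0.062 ]]
thread0 [545.1  72.1] 0.85 [[ 0.3092 -0.0086  0.062 ]]
thread0 [221.9 278.6] 0.73 [[ 0.5554 -0.2584  0.062 ]]
thread0 [252.2 191.6] 0.72 [[ 0.4578 -0.241   0.062 ]]
thread0 [181.6 187.5] 0.72 [[ 0.465  -0.3068  0.062 ]]
thread0 [546.9 143.5] 0.67 [[0.3668 0.0179 0.062 ]]
lever_pad [281.2 140.6] 0.8 [[ 0.4084 -0.2218  0.047 ]]
t 7.92 pos [ 0.4448 -0.217   0.2242] yaw -170.25 -> tx,ty,tz [-184.5  452.3   24.2] roll 12.25
[ 0.002  0.001 -0.     0.    -0.001  0.001]
```

View pics/w5.png

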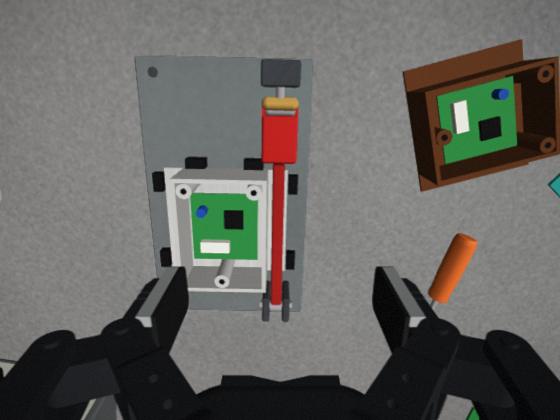

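The lever is level: paddle end caught under the brass roller at (281,102), held with nothing touching it. I refine the box pose here by locating the dark holes in a settled frame.

```bash
cat >> h.py <<'E'
def hole(im,p,w=8,dark=True):
    "sub-pixel centroid of the dark hole near pixel p"
    x,y=np.round(p).astype(int); g=cv2.cvtColor(im,cv2.COLOR_BGR2GRAY)[y-w:y+w+1,x-w:x+w+1].astype(float)
    if not dark: g=255-g
    lo,hi=np.percentile(g,2),np.percentile(g,80); m=(g<(lo+hi)/2).astype(np.uint8)
    n,l,s,c=cv2.connectedComponentsWithStats(m)
    k=[i for i in range(1,n) if s[i,4]>=6]
    k=min(k,key=lambda i:np.hypot(*(c[i]-w)))
    return c[k]+[x-w,y-w],s[k,4]
E
python3 - <<'E'
from h import *
C=cam("wrist"); im=vision.grab_frame("wrist"); cv2.imwrite("pics/w6.png",im)
r=[hole(im,p) for p in([253,192.5],[183,190.5],[222,282])]; print(r)
P=onz(C,[x[0] for x in r],.062); print(P,fit(H,P))
P=onz(C,[[252.4,191.4],[182.5,189],[222,279.7]],.062); print(fit(H,P))
cv2.imwrite("pics/z.png",cv2.resize(im[160:310,150:290],(560,600),interpolation=cv2.INTER_CUBIC))
E
```

```text
[(array([254.11538462, 190.69230769]), np.int32(26)), (array([184.16, 189.28]), np.int32(25)), (array([222.43478261, 279.17391304]), np.int32(23))]
[[ 0.45860883 -0.23987646  0.062     ]
 [ 0.46837084 -0.30529215  0.062     ]
 [ 0.55880733 -0.25848022  0.062     ]] (array([ 0.51108924, -0.26553582]), np.float64(8.435432660657224), array([0.2, 0.1, 0.2]))
(array([ 0.51162888, -0.26661068]), np.float64(8.704173396254177), array([0.4, 0.9, 0.7]))
```

View pics/z.png

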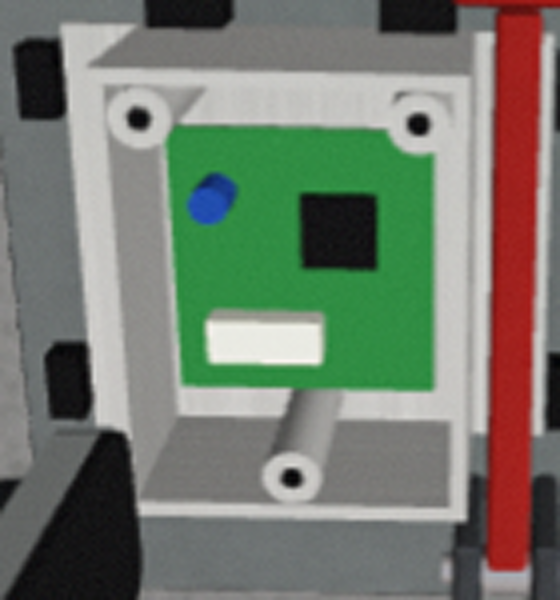

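{"api": "play_rows", "payload": {"increments": [{"jaw": 1, "tx": -60, "ty": 150, "tz": 0, "roll": 4}, {"jaw": 1, "tx": -120, "ty": 300, "tz": 0, "roll": 8}, {"jaw": 1, "tx": -160, "ty": 452, "tz": 20, "roll": 12}, {"jaw": 1, "tx": -160, "ty": 452, "tz": 45, "roll": 12}, {"jaw": 1, "tx": -160, "ty": 452, "tz": 45, "roll": 12}, {"jaw": 1, "tx": -160, "ty": 452, "tz": 45, "roll": 12}, {"jaw": 1, "tx": -160, "ty": 452, "tz": 45, "roll": 12}, {"jaw": 1, "tx": -160, "ty": 452, "tz": 45, "roll": 12}, {"jaw": 1, "tx": -160, "ty": 452, "tz": 45, "roll": 12}, {"jaw": 1, "tx": -160, "ty": 452, "tz": 45, "roll": 12}]}}

```text
clock: 8.8
ee_pos: [0.5154, 0.1936, 0.187]
orientation: [3.141, 0.001, 3.103]
wrist_force: [-0.2, -0.8, 0.1]
opening: 1.0
finger_force: 0.0
```

```bash
python3 - <<'E'
from h import *
to([.535,.26,.19],177.5)
E
```

```text
t 8.8 pos [0.5154 0.1936 0.187 ] yaw 177.77 -> tx,ty,tz [-17.   67.1  -3. ] roll 0.27
```

{"api": "play_rows", "payload": {"increments": [{"jaw": 1, "tx": -5, "ty": 20, "tz": 0, "roll": 0}, {"jaw": 1, "tx": -10, "ty": 40, "tz": 0, "roll": 0}, {"jaw": 1, "tx": -10, "ty": 62, "tz": 0, "roll": 0}, {"jaw": 1, "tx": -10, "ty": 62, "tz": 0, "roll": 0}, {"jaw": 1, "tx": -10, "ty": 62, "tz": 0, "roll": 0}, {"jaw": 1, "tx": -10, "ty": 62, "tz": 0, "roll": 0}]}}

```text
clock: 9.3
ee_pos: [0.5279, 0.2524, 0.1869]
orientation: [-3.141, -0.0, 3.102]
wrist_force: [-0.1, -0.3, 0.3]
opening: 1.001
finger_force: 0.0
```

```bash
python3 - <<'E'
from h import *
print(np.round(robot.sense()["joint_velocities"],3))
C=cam("wrist"); im=vision.grab_frame("wrist"); cv2.imwrite("pics/w7.png",im)
p=proj(C,[[.5182,.2935,.029],[.5201,.2284,.029],[.6134,.2586,.029]]); print(p)
r=[x["position"] for x in models.place_of("wrist","cover_hole0")]
q=[min(r,key=lambda a:np.hypot(*(np.array(a)-b))) for b in p]
print(q,fit(H,onz(C,q,.029)))
# bright (see-through) or dark holes in blue plate: find by non-blue colour inside plate
hsv=cv2.cvtColor(im,cv2.COLOR_BGR2HSV); S=((hsv[...,0]>100)&(hsv[...,0]<130)&(hsv[...,1]>130)).astype(np.uint8)
c=[]
for a in q:
    x,y=np.round(a).astype(int);w=9
    m=1-S[y-w:y+w+1,x-w:x+w+1]; n,l,s,ce=cv2.connectedComponentsWithStats(m,connectivity=4)
    k=[i for i in range(1,n) if s[i,4]>=8]
    print([(ce[i]+[x-w,y-w],s[i].tolist()) for i in k])
n,l,s,ce=cv2.connectedComponentsWithStats(S)
x,y=np.mean(q,0).astype(int)
k=max((i for i in range(1,n) if abs(ce[i][0]-x)<40 and abs(ce[i][1]-y)<50),key=lambda i:s[i,4])
R=cv2.minAreaRect(cv2.findNonZero((l==k).astype(np.uint8))); print(R)
cn=max(cv2.findContours((l==k).astype(np.uint8),0,2)[0],key=cv2.contourArea)
ap=cv2.approxPolyDP(cn,6,True).reshape(-1,2); print(ap, np.round(onz(C,ap,.029),4))
E
```

```text
[-0.017 -0.011  0.005 -0.    -0.001  0.003]
[[324.8487781  169.8726834 ]
 [253.78755091 174.64712341]
 [289.81705303 263.94971447]]
[[321.5, 169.7], [251.3, 173.8], [290.0, 263.0]] (array([0.56582194, 0.25862548]), np.float64(0.5303751488880755), array([0.8, 1.5, 1.5]))
[(array([324.56716418, 173.13432836]), [7, 8, 10, 9, 67])]
[(array([252.71794872, 172.94871795]), [8, 5, 7, 7, 39])]
[(array([286.40952381, 261.58095238]), [0, 0, 11, 15, 105]), (array([295.6744186 , 259.09302326]), [13, 0, 4, 12, 43])]
((288.5, 218.99996948242188), (96.99998474121094, 115.99998474121094), 0.0)
[[240 161]
 [244 276]
 [331 276]
 [337 161]] [[0.5069 0.2167 0.029 ]
 [0.6254 0.2116 0.029 ]
 [0.6289 0.3001 0.029 ]
 [0.5104 0.3045 0.029 ]]
```

```bash
python3 - <<'E'
from h import *
to([.5678,.2582,.032],177.7)
C=cam("wrist"); im=cv2.imread("pics/w7.png")
C=(C[0],C[1],C[2],C[3]); print(onz(C,[[324.6,173.1],[252.7,172.9]],.029))
E
```

```text
t 9.4 pos [0.528  0.252  0.1872] yaw 177.7 -> tx,ty,tz [-39.5   7.8 155.2] roll -0.0
[[0.52154683 0.29296389 0.029     ]
 [0.51867851 0.22713593 0.029     ]]
```

{"api": "play_rows", "payload": {"increments": [{"jaw": 1, "tx": -20, "ty": 4, "tz": 20, "roll": 0}, {"jaw": 1, "tx": -39.5, "ty": 8, "tz": 50, "roll": 0}, {"jaw": 1, "tx": -39.5, "ty": 8, "tz": 80, "roll": 0}, {"jaw": 1, "tx": -39.5, "ty": 8, "tz": 100, "roll": 0}, {"jaw": 1, "tx": -39.5, "ty": 8, "tz": 110, "roll": 0}, {"jaw": 1, "tx": -39.5, "ty": 8, "tz": 110, "roll": 0}, {"jaw": 1, "tx": -39.5, "ty": 8, "tz": 110, "roll": 0}]}}

```text
clock: 9.98
ee_pos: [0.568, 0.2591, 0.0781]
orientation: [3.141, 0.001, 3.102]
wrist_force: [0.5, -0.7, 0.1]
opening: 0.999
finger_force: 0.0
```

```bash
python3 - <<'E'
from h import *
to([.5678,.2582,.032],177.7)
E
```

```text
t 9.98 pos [0.568  0.2591 0.0781] yaw 177.73 -> tx,ty,tz [ 0.2 -0.9 46.1] roll 0.03
```

{"api": "play_rows", "payload": {"increments": [{"jaw": 1, "tx": 0, "ty": -0.5, "tz": 20, "roll": 0}, {"jaw": 1, "tx": 0, "ty": -0.5, "tz": 38, "roll": 0}, {"jaw": 1, "tx": 0, "ty": -0.5, "tz": 46, "roll": 0}, {"jaw": 1, "tx": 0, "ty": -0.5, "tz": 46, "roll": 0}, {"jaw": 1, "tx": 0, "ty": -0.5, "tz": 46, "roll": 0}]}}

```text
clock: 10.4
ee_pos: [0.5683, 0.2591, 0.0327]
orientation: [3.141, 0.002, 3.102]
wrist_force: [0.1, 0.2, 1.4]
opening: 1.001
finger_force: 0.0
```

{"api": "play_rows", "payload": {"force": 50, "increments": [{"jaw": -1, "tx": 0, "ty": 0, "tz": 0, "roll": 0}, {"jaw": -1, "tx": 0, "ty": 0, "tz": 0, "roll": 0}, {"jaw": -1, "tx": 0, "ty": 0, "tz": 0, "roll": 0}, {"jaw": -1, "tx": 0, "ty": 0, "tz": 0, "roll": 0}, {"jaw": -1, "tx": 0, "ty": 0, "tz": 0, "roll": 0}, {"jaw": -1, "tx": 0, "ty": 0, "tz": 0, "roll": 0}, {"jaw": -1, "tx": 0, "ty": 0, "tz": 0, "roll": 0}, {"jaw": -1, "tx": 0, "ty": 0, "tz": 0, "roll": 0}, {"jaw": -1, "tx": 0, "ty": 0, "tz": 0, "roll": 0}]}}

```text
clock: 11.15
ee_pos: [0.568, 0.2591, 0.0318]
orientation: [3.141, 0.001, 3.103]
wrist_force: [-0.4, 0.9, 5.3]
opening: 0.342
finger_force: 52.1
```

{"api": "play_rows", "payload": {"increments": [{"jaw": -1, "tx": 0, "ty": 0, "tz": -4, "roll": 0}, {"jaw": -1, "tx": 0, "ty": 0, "tz": -12, "roll": 0}, {"jaw": -1, "tx": 0, "ty": 0, "tz": -25, "roll": 0}, {"jaw": -1, "tx": 0, "ty": 0, "tz": -45, "roll": 0}, {"jaw": -1, "tx": 0, "ty": 0, "tz": -70, "roll": 0}, {"jaw": -1, "tx": 0, "ty": 0, "tz": -100, "roll": 0}, {"jaw": -1, "tx": 0, "ty": 0, "tz": -120, "roll": 0}, {"jaw": -1, "tx": 0, "ty": 0, "tz": -130, "roll": 0}, {"jaw": -1, "tx": 0, "ty": 0, "tz": -130, "roll": 0}, {"jaw": -1, "tx": 0, "ty": 0, "tz": -130, "roll": 0}]}}

```text
clock: 11.98
ee_pos: [0.5675, 0.2588, 0.1607]
orientation: [-3.142, -0.0, 3.102]
wrist_force: [-1.1, 0.8, -2.9]
opening: 0.339
finger_force: 51.4
```

```bash
python3 - <<'E'
from h import *
s=robot.sense(); print(s["wrist_force"],s["moment"],s["opening"],s["orientation"])
C=cam("wrist"); im=vision.grab_frame("wrist"); cv2.imwrite("pics/w8.png",im)
T=Rn.from_euler("xyz",s["orientation"]).as_matrix()
for x in models.place_of("wrist","cover_hole0"):
    P=onz(C,[x["position"]],s["ee_pos"][2]-.003)[0]; print(np.round(x["position"],1),round(x["p"],2),"tool mm",np.round(T.T@(P-s["ee_pos"])*1000,1))
hsv=cv2.cvtColor(im,cv2.COLOR_BGR2HSV); S=((hsv[...,0]>100)&(hsv[...,0]<130)&(hsv[...,1]>130)).astype(np.uint8)
n,l,st,ce=cv2.connectedComponentsWithStats(S); k=np.argsort(-st[1:,4])[:3]+1; print(st[k])
to([.5111,-.2655,.19],188.44)
E
```

```text
[-1.10240838  0.83236447 -2.90769751] [ 0.02247592 -0.00728332  0.01126669] 0.3391396243604058 [-3.14153763e+00 -3.02409872e-04  3.10249691e+00]
[203.3 168. ] 0.98 tool mm [ 48.  -34.1   3. ]
[207.2  16.4] 0.96 tool mm [108.3 -28.5   3. ]
[491.2  31.9] 0.93 tool mm [103.4  83.9   3. ]
[368.1  37. ] 0.93 tool mm [100.9  34.7   3. ]
[281.8 338.9] 0.71 tool mm [-44.7   0.7   3. ]
[351.9 165.3] 0.55 tool mm [49.2 31.6  3. ]
[[  176   140   209   172 21030]
 [  234   326    93    37  1513]
 [  143   412    32     8   206]]
t 12.08 pos [0.5668 0.2586 0.1588] yaw 177.76 -> tx,ty,tz [  35.3 -525.9  -30.4] roll -10.68
```

View pics/w8.png

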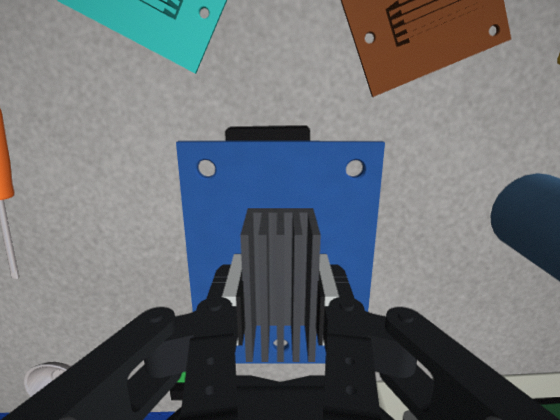

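The blue cover is held level; holes at (207,168) and (355,168) are symmetric and the foam is left behind. Carry it over the box.

{"api": "play_rows", "payload": {"increments": [{"jaw": -1, "tx": 1, "ty": -15, "tz": -10, "roll": 0}, {"jaw": -1, "tx": 3, "ty": -40, "tz": -20, "roll": -1}, {"jaw": -1, "tx": 5, "ty": -70, "tz": -30, "roll": -2}, {"jaw": -1, "tx": 7, "ty": -100, "tz": -30, "roll": -3}, {"jaw": -1, "tx": 9, "ty": -130, "tz": -30, "roll": -4}, {"jaw": -1, "tx": 11, "ty": -160, "tz": -30, "roll": -5}, {"jaw": -1, "tx": 13, "ty": -190, "tz": -30, "roll": -5}, {"jaw": -1, "tx": 15, "ty": -220, "tz": -30, "roll": -5}, {"jaw": -1, "tx": 17, "ty": -245, "tz": -30, "roll": -5}, {"jaw": -1, "tx": 18, "ty": -260, "tz": -30, "roll": -5}]}}

```text
clock: 12.92
ee_pos: [0.5384, -0.0026, 0.1891]
orientation: [-3.141, -0.003, -3.095]
wrist_force: [-0.6, 0.1, -1.1]
opening: 0.342
finger_force: 51.4
```

```bash
python3 - <<'E'
from h import *
to([.5111,-.2655,.19],188.44)
E
```

```text
t 12.92 pos [ 0.5384 -0.0026  0.1891] yaw -177.35 -> tx,ty,tz [  39.4 -261.3   -0.7] roll -5.79
```

{"api": "play_rows", "payload": {"increments": [{"jaw": -1, "tx": 2, "ty": -15, "tz": 0, "roll": 0}, {"jaw": -1, "tx": 6, "ty": -40, "tz": 0, "roll": -1}, {"jaw": -1, "tx": 10, "ty": -70, "tz": 0, "roll": -2}, {"jaw": -1, "tx": 15, "ty": -100, "tz": 0, "roll": -3}, {"jaw": -1, "tx": 20, "ty": -130, "tz": 0, "roll": -4}, {"jaw": -1, "tx": 25, "ty": -160, "tz": 0, "roll": -5.8}, {"jaw": -1, "tx": 30, "ty": -190, "tz": 0, "roll": -5.8}, {"jaw": -1, "tx": 34, "ty": -220, "tz": 0, "roll": -5.8}, {"jaw": -1, "tx": 38, "ty": -245, "tz": 0, "roll": -5.8}, {"jaw": -1, "tx": 39.5, "ty": -258, "tz": 0, "roll": -5.8}]}}

```text
clock: 13.75
ee_pos: [0.5111, -0.2622, 0.1889]
orientation: [3.14, -0.003, -2.995]
wrist_force: [-0.8, -0.7, -2.6]
opening: 0.342
finger_force: 51.4
```

{"api": "play_rows", "payload": {"increments": [{"jaw": -1, "tx": 0, "ty": 0, "tz": 10, "roll": 0}, {"jaw": -1, "tx": 0, "ty": 0, "tz": 30, "roll": 0}, {"jaw": -1, "tx": 0, "ty": 0, "tz": 50, "roll": 0}, {"jaw": -1, "tx": 0, "ty": 0, "tz": 65, "roll": 0}, {"jaw": -1, "tx": 0, "ty": 0, "tz": 70, "roll": 0}, {"jaw": -1, "tx": 0, "ty": 0, "tz": 70, "roll": 0}, {"jaw": -1, "tx": 0, "ty": 0, "tz": 70, "roll": 0}]}}

```text
clock: 14.33
ee_pos: [0.5127, -0.2591, 0.121]
orientation: [3.141, -0.0, -2.991]
wrist_force: [0.2, 0.4, -2.0]
opening: 0.342
finger_force: 51.3
```

```bash
python3 - <<'E'
from h import *
s=robot.sense(); print(s["wrist_force"],s["opening"],s["orientation"],np.round(s["joint_velocities"],3))
C=cam("wrist"); im=vision.grab_frame("wrist"); cv2.imwrite("pics/w9.png",im)
T=Rn.from_euler("xyz",s["orientation"]).as_matrix()
# plate near edge and holes in tool frame
hsv=cv2.cvtColor(im,cv2.COLOR_BGR2HSV); S=((hsv[...,0]>100)&(hsv[...,0]<130)&(hsv[...,1]>130)).astype(np.uint8)
px=[]
for a in([355,168],[207,168]):
    w=14; x,y=a; m=1-S[y-w:y+w+1,x-w:x+w+1]; n,l,st,ce=cv2.connectedComponentsWithStats(m,connectivity=4)
    k=max((i for i in range(1,n)),key=lambda i:st[i,4]*(np.hypot(*(ce[i]-w))<9)); px.append(ce[k]+[x-w,y-w]); print(px[-1],st[k])
e=[[x,np.argmax(S[100:200,x])+100-.5] for x in(185,375)]; print(e)
for z in(-.003,-.001,-.005):
    P=onz(C,px+e,s["ee_pos"][2]+z); print(np.round((T.T@(P-s["ee_pos"]).T).T*1000,1).tolist())
to([.5111,-.2655,.084],188.44)
E
```

```text
[ 0.16362739  0.42527358 -2.00709871] 0.34220462418787084 [ 3.14110654e+00 -1.52975764e-04 -2.99133924e+00] [-0.007 -0.018 -0.028 -0.002  0.002 -0.001]
[354.19341564 167.95473251] [  5   6  18  17 243]
[206.37804878 167.83333333] [  5   6  18  17 246]
[[185, np.float64(141.5)], [375, np.float64(140.5)]]
[[48.0, 32.5, 3.0], [48.1, -33.0, 3.0], [59.8, -41.4, 3.0], [60.1, 40.7, 3.0]]
[[48.5, 32.1, 1.0], [48.6, -32.5, 1.0], [60.1, -40.9, 1.0], [60.4, 40.2, 1.0]]
[[47.6, 33.0, 5.0], [47.7, -33.4, 5.0], [59.5, -42.0, 5.0], [59.8, 41.3, 5.0]]
t 14.38 pos [ 0.513  -0.2595  0.1219] yaw -171.4 -> tx,ty,tz [ 2.9 -5.7 37.9] roll 0.16
```

{"api": "play_rows", "payload": {"increments": [{"jaw": -1, "tx": 1, "ty": -2, "tz": 5, "roll": 0}, {"jaw": -1, "tx": 2, "ty": -4, "tz": 15, "roll": 0.2}, {"jaw": -1, "tx": 2.5, "ty": -5.5, "tz": 25, "roll": 0.2}, {"jaw": -1, "tx": 2.5, "ty": -5.5, "tz": 32, "roll": 0.2}, {"jaw": -1, "tx": 2.5, "ty": -5.5, "tz": 36, "roll": 0.2}, {"jaw": -1, "tx": 2.5, "ty": -5.5, "tz": 37, "roll": 0.2}, {"jaw": -1, "tx": 2.5, "ty": -5.5, "tz": 37, "roll": 0.2}, {"jaw": -1, "tx": 2.5, "ty": -5.5, "tz": 37, "roll": 0.2}]}}

```text
clock: 15.05
ee_pos: [0.511, -0.2657, 0.0843]
orientation: [-3.141, 0.0, -2.996]
wrist_force: [-0.1, -1.0, -1.9]
opening: 0.345
finger_force: 51.3
```

```bash
python3 - <<'E'
from h import *
to([.5111,-.2655,.084],188.44); s=robot.sense(); print(s["wrist_force"],s["orientation"],np.round(s["joint_velocities"],3))
E
```

```text
t 15.05 pos [ 0.511  -0.2657  0.0843] yaw -171.64 -> tx,ty,tz [-0.1  0.2  0.3] roll -0.08
[-0.08330969 -1.0074231  -1.85281605] [-3.14137381e+00  4.33702406e-04 -2.99565095e+00] [ 0.001 -0.007 -0.008  0.001 -0.     0.001]
```

{"api": "play_rows", "payload": {"increments": [{"jaw": -1, "tx": 0, "ty": 0, "tz": 0, "roll": 0}, {"jaw": -1, "tx": 0, "ty": 0, "tz": 0, "roll": 0}, {"jaw": -1, "tx": 0, "ty": 0, "tz": 0, "roll": 0}, {"jaw": -1, "tx": 0, "ty": 0, "tz": 0, "roll": 0}, {"jaw": -1, "tx": 0, "ty": 0, "tz": 0, "roll": 0}, {"jaw": -1, "tx": 0, "ty": 0, "tz": 0, "roll": 0}]}}

```text
clock: 15.55
ee_pos: [0.5109, -0.2656, 0.0841]
orientation: [-3.142, 0.0, -2.996]
wrist_force: [0.8, -0.8, -0.8]
opening: 0.347
finger_force: 51.3
```

```bash
python3 - <<'E'
from h import *
to([.5111,-.2655,.084],188.44)
C=cam("wrist"); im=vision.grab_frame("wrist"); cv2.imwrite("pics/w10.png",im)
for x in models.place_of("wrist","lever_pad"): print("pad",np.round(x["position"]),round(x["p"],2),np.round(onz(C,[x["position"]],.047),4))
hsv=cv2.cvtColor(im,cv2.COLOR_BGR2HSV); m=(((hsv[...,0]<6)|(hsv[...,0]>174))&(hsv[...,1]>170)&(hsv[...,2]>90)).astype(np.uint8)
n,l,s,c=cv2.connectedComponentsWithStats(m); k=1+np.argmax(s[1:,4]); print(s[k],c[k])
b=s[k]; print("paddle px if down:",proj(C,[.5111,-.2655,0]+Rn.from_euler("z",8.44,degrees=True).apply([[-.1175,.056,.047],[-.0725,.056,.047],[-.1175,.039,.047],[-.1175,.073,.047]])).round())
s=robot.sense();print(s["wrist_force"],np.round(s["joint_velocities"],4))
E
```

```text
t 15.55 pos [ 0.5109 -0.2656  0.0841] yaw -171.64 -> tx,ty,tz [-0.2  0.1  0.1] roll -0.08
pad [394.  63.] 0.8 [[ 0.4098 -0.2231  0.047 ]]
[ 356    0   75  106 6358] [391.58886442  56.49701164]
paddle px if down: [[397.  11.]
 [389. 107.]
 [362.  10.]
 [433.  11.]]
[-0.63644059  0.35122201 -1.94620936] [-0.      0.0009 -0.0013  0.0002  0.0006  0.0008]
```

The lever is still down where a latched paddle should appear, and the cover is within 0.3 mm and 0.1° of the measured target and still. Handing in.

```bash
python3 -c "
from cell import robot
print(robot.close_job())"
```

```text
the job is handed in; nothing more can be done
None
```

I pressed the lever until it latched and it stayed down. The blue cover is held level and still about 15 mm above the box, its holes over their threads to within about 1 mm by my measurements. I handed the job in at about 16 s, and no verdict came back.

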